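# Lock the stage ring of a microscope stand with the pin spanner

### The arm

A 6-joint arm with a two-finger parallel gripper is mounted at the origin on the work surface. World frame = base frame: x ahead of the robot, y to its left, z up, the work surface at z = 0. Lengths are in mm, angles in rad, forces in N, time in s.
With the tool pointing down it reaches from about 300 to 1000 mm from the base axis. Payload 5.1 kg.
Tool frame: the origin (TCP) lies at the very end of the fingers, on their centre line; the grasp point (between the pads) lies 19 mm behind it; z points along the fingers, y is the line along which they close (so a half turn about z gives the same grasp; the last joint's range is limited). The gripper opens to 95 mm and grips with 3 to 60 N. Pads are 20 mm wide; open, the fingers measure 119 mm over their backs; the gripper's body (75 mm by 180 mm) begins 59 mm behind the grasp point.
Start: joints at [1.046, 0.124, 1.65, -0, 1.367, -0.083], TCP at [277.937, 587.568, 214.656] pointing down, gripper open.
Joint ranges: [-2.61, 2.61], [-1.02, 2.33], [0.03, 2.71], [-1.35, 4.49], [0.32, 2.68], [-2.91, 2.91]. Speed limits (rad/s): [2.57, 2.57, 3.14, 3.14, 3.14, 3.14].

### API

Orientations are given as [roll, pitch, yaw] about the fixed x, y, z axes, in that order (R = Rz(yaw) Ry(pitch) Rx(roll)).
In Python, from station import sense, viewer, bot gives the robot as it stands. The module is installed in compiled form; this text tells all that it offers.
- The arm moves only by the tool step_arm, never from a script. Its argument "moves" is a list that holds one entry, the list of rows, each a list of 7 numbers: the shift along the world's x, y, z in m, then the turn, a rotation vector about the world's x, y, z in rad, then the opening, from 0 (shut) to 1 (fully open). In form: [[[tx, ty, tz, ax, ay, az, claw], ...]]. A call has 1 to 12 rows; each row shifts and turns the commanded pose from where the row before left it; what a row does not reach is not made up. A row lasts 1/8 s, in which the tool goes at most 62.5 mm and 10.7 degrees, less where a joint would pass 70% of its speed; a pose out of reach is approached as far as the arm can. A call is refused whole if a number of a shift passes 0.0625 or a number of a turn 0.188, either way. A call with a gripper value outside its range is refused whole. The fingers move at their own pace and stop on an object; "force" is the grip in N (left out, the last holds). Time passes only in rows, so rows that do not move let the fingers close. It gives the time, the measured TCP pose, the force, the opening and the grip force at its end, in the units of the state.
- sense(): the state, without advancing time (a new reading comes with each control period).
- viewer.get_image(name): name is "side" or "top" or "wrist"; returns a dict with "image" (400x640x3 uint8, red, green, blue), "K" (3x3 intrinsics, pixels), "position" and "attitude" of the camera in the world. Camera axes: x right, y up, looking along -z (the intrinsics and any distortion apply to the point x, -y, -z); pixel columns grow to the right and rows downward; lengths in mm; the calibration is good to about 2 mm. A picture is of the moment at which its call begins. There is no depth.
- bot.close_job(): hands the job in; it is judged then, once.
The state is a dict: "time_s": time; "joint_positions": joint angles; "joint_velocities": joint speeds; "tau": joint torques, N m; "position": TCP position; "orientation": TCP orientation; "force": force on the tool from outside, world axes, zero at the start; "torque": the same for the moment, N m; "opening": finger opening in mm; "grip_force": force on a finger pad.
Only numpy, scipy, OpenCV 4.12 (cv2) and the standard library are available. Lean on these libraries where they do the work, as an engineer would, in place of code of your own. Each camera call takes 0.05 s, during which the arm holds its last target. There are 200 camera calls.

### The job

The stage ring on the white microscope stand is loose. Take the pin spanner that fits it (the wide one), set both of its pins fully down into the two holes of the ring, and only then turn the ring clockwise, seen from above, as far as it goes, so that its two holes line up with the pillar socket. Let go and leave the spanner standing in the ring for the teacher to check; leave the narrow spanner on its rest and do not push the ring with the fingers.

Things in the scene. Friction and masses are not known exactly. Their poses are not given: they have to be found in the camera images.
- wide_spanner: Fitting spanner, 0.18-0.35 kg: flat steel bar 116 x 40 x 8 mm, upright black handle in its middle (36 mm along the bar, 24 across, top 74 mm above the bar's underside), two 8 mm pins 88 mm apart, 12 mm long, pointing down. Same either way round. Starts upright on a wooden rest 24 mm high, pins hanging free in its channel. Origin: middle of bar's underside; x along bar, y across, z up.
- narrow_spanner: Spanner that does not fit: bar only 76 mm long, pins 48 mm apart; handle, origin and axes as on the wide one. Each stands on its own dark wooden rest (150 x 64 x 24 mm); which rest is nearer the stand varies. Leave it alone.
- ring_top (a point): Middle of the stage ring's top face, on its axis, 71 mm above the table; turns with the ring: x through the two holes, z up. Ring: bright metal disc 126 mm across, white centre. Holes: 20 mm wide, 15 deep, 44 mm either side of the axis; 8 mm pins have 6 mm play all round, so the spanner turns up to 8 degrees before driving. Pins in, the bar's underside rests on the ring.
- stage_ring (a joint): Ring angle in rad, growing clockwise from above; starts at 0 to 0.3, hard stop at 1.05 (locked: holes in line with the steel pillar socket, 130 mm from the axis on the far side, 56 mm wide, top at 85 mm). Turns at 0.12 N m and stays where left. It lies on a fixed white stand, 270 x 190 mm, 55 mm high.
Not all that is in view belongs to the job. What is shaped like the wide_spanner but green or turquoise is not meant.

How it is judged (in metres and radians):
On the way, in this order (a step that is already met when the one before it is completed fails the run):
1. both pins of the wide spanner are down in the ring's holes, the bar resting on the ring, before the ring is turned (horizontal distance between wide_spanner and ring_top below 0.012 m and z of wide_spanner in the frame of ring_top below 0.005 m and angle between the x axis of wide_spanner and the x axis of ring_top, either way round below 0.25 rad and value of joint stage_ring below 0.6 rad), for 0.2 s.
2. the ring is turned to its stop with both pins in (value of joint stage_ring above 0.87 rad and horizontal distance between wide_spanner and ring_top below 0.012 m and z of wide_spanner in the frame of ring_top below 0.008 m), for 0.2 s.
At the end, for the whole second after the job is handed in: The ring is within 10 degrees of its stop (joint above 0.87 rad); the wide spanner stands released and at rest with both pins in the holes (within 12 mm of the ring's axis, bar within 5 mm of its top face, upright within 9 degrees); the narrow spanner is within 30 mm of where it began (value of joint stage_ring above 0.87 rad and horizontal distance between wide_spanner and ring_top below 0.012 m and z of wide_spanner in the frame of ring_top below 0.005 m and angle between wide_spanner's own z axis and vertical below 0.15 rad and linear speed of wide_spanner below 0.02 m/s and distance of narrow_spanner from where it was at the start of the episode below 0.03 m); the robot touches nothing.
It fails at once if the ring is pushed with the fingers (more than 5 N) (contact force between the fingers and stage_ring above 5 N).
It fails at once if the narrow spanner is taken off its place (moved more than 30 mm) (distance of narrow_spanner from where it was at the start of the episode above 0.03 m).
It also fails if it takes over 46 s, if anything falls off the work surface, if the arm or the gripper's body presses on something with over 40 N, if the wrist force passes 120 N, or if a joint passes its speed limit or range.

## Working session

There is one attempt and no reset: what is moved stays moved. The work goes in short steps, Python scripts to look and compute and a tool call to move; the robot and the scene stay as the last step left them, time stands still between calls to the robot, and variables do not carry over. Pictures are saved under pics/ and viewed, at most 10 in all, crops included, and the job is handed in when it is done.

Besides the shell and the picture viewer there is one more tool, called after "Call:" as a command line: name --argument value ..., lists and objects as JSON in quotes. step_arm: Moves the arm, as the interface text tells. Its arguments: {"type":"object","properties":{"moves":{"type":"array"},"force":{"type":"number"}},"required":["moves"]}

```bash
mkdir -p pics
cat > h.py <<'E'
import numpy as np, cv2, json, pickle
from station import sense, viewer, bot
def snap(n,f):
    d=viewer.get_image(n); cv2.imwrite(f'pics/{f}.png',d['image'][:,:,::-1]); pickle.dump(d,open(f'pics/{f}.pkl','wb')); return d
def load(f): return pickle.load(open(f'pics/{f}.pkl','rb'))
def R_(d):
    a=np.array(d['attitude'],float)
    if a.shape==(3,3): return a
    from scipy.spatial.transform import Rotation as R
    return R.from_euler('xyz',a).as_matrix() if a.size==3 else R.from_quat(a).as_matrix()
def pt(d,u,v,z):
    K=np.array(d['K']); r=np.array([(u-K[0,2])/K[0,0],-(v-K[1,2])/K[1,1],-1]); w=R_(d)@r
    p=np.array(d['position'],float); return (p+w*(z-p[2])/w[2]).round(1)
E
python3 - <<'E'
from h import *
for n in("side","top","wrist"):
    d=snap(n,n+'0'); print(n,d['K'],d['position'],d['attitude'],[k for k in d])
print(sense())
a=[cv2.imread(f'pics/{n}0.png') for n in("top","side")]
E
```

```text
side [[479.63647616   0.         311.73974664]
 [  0.         479.63647616 199.18093843]
 [  0.           0.           1.        ]] [  15.75227025 -929.71246691  891.96653954] [ 0.904295   -0.01839661 -0.49449207] ['image', 'K', 'position', 'attitude']
top [[419.70130396   0.         324.27851988]
 [  0.         419.70130396 196.35115699]
 [  0.           0.           1.        ]] [ 324.21253841  -37.21693574 1005.59329116] [ 0.20914155 -0.00560649 -1.60693858] ['image', 'K', 'position', 'attitude']
wrist [[339.21962594   0.         316.14789532]
 [  0.         339.21962594 198.19091616]
 [  0.           0.           1.        ]] [216.24065386 618.45144829 383.93204085] [-2.49332838e-01  8.27550188e-04  1.12860286e+00] ['image', 'K', 'position', 'attitude']
{'time_s': 0.15, 'joint_positions': array([ 1.04639975e+00,  1.24352041e-01,  1.65135480e+00, -1.19813687e-06,
        1.36751986e+00, -8.26112933e-02]), 'joint_velocities': array([-8.05560271e-06, -1.62848834e-03, -3.55322571e-03, -7.14560289e-04,
        7.74409993e-04,  2.49849629e-03]), 'tau': array([-7.38586950e-04, -4.18196189e+01, -3.60468757e+01,  7.74810766e-02,
        4.69710294e-02, -1.25287297e-04]), 'position': array([277.69009046, 587.13982839, 213.6747982 ]), 'orientation': array([-3.13996408e+00, -1.33668536e-04,  2.69980751e+00]), 'force': array([ 0.44569562, -0.6240495 , -0.03558676]), 'torque': array([ 0.01547264, -0.00194092,  0.00058943]), 'grip_force': 0.0, 'opening': 94.99583425353899}
```

View pics/top0.png

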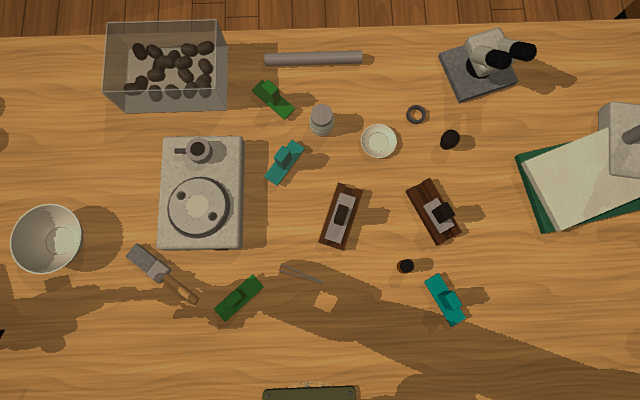

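View pics/side0.png

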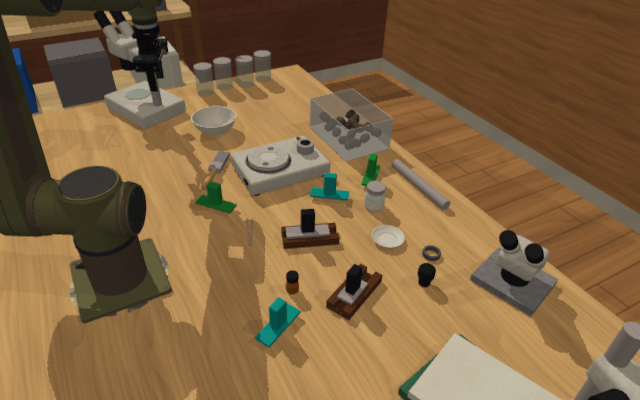

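The top view shows the stand at (200,195) with its ring at (198,206). There are two dark rests with steel bars, at (341,216) and (434,212). The four green or turquoise look-alikes at (239,298), (273,98), (285,162) and (445,298) are not meant. The bar at (341,216) looks longer, so I take it for the wide one and will confirm in a crop.

Run:
```python
from h import *
a=cv2.imread('pics/top0.png')
A=cv2.resize(a[165:255,310:470],None,fx=5,fy=5,interpolation=cv2.INTER_CUBIC)[:, :800]
B=cv2.resize(a[130:255,155:250],None,fx=4.5,fy=4.5,interpolation=cv2.INTER_CUBIC)
cv2.imwrite('pics/cA.png',A);cv2.imwrite('pics/cB.png',B)
```

```text
(no output)
```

View pics/cA.png

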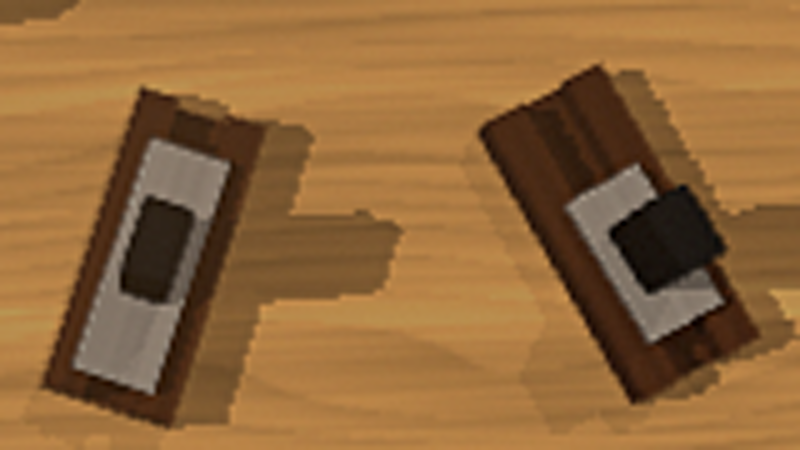

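View pics/cB.png

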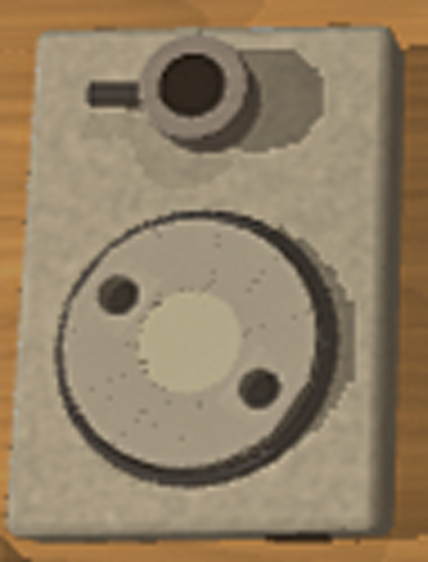

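The crop confirms it: the left bar fills its rest (corners at (150,138), (230,162), (155,395) and (75,368)) and its handle is small against it, so it is the wide one. The right bar is short and is the narrow one. The ring holes are at (118,294) and (259,387) in the stand crop.

Run:
```python
from h import *
d=load('top0')
P=lambda L,s,ox,oy,z:np.array([pt(d,ox+u/s-.4,oy+v/s-.4,z) for u,v in L])
b=P([(150,138),(230,162),(155,395),(75,368)],5,310,165,32);print(b,b.mean(0)); v=b[0]+b[1]-b[2]-b[3];print('bar yaw',np.arctan2(v[1],v[0]),np.linalg.norm(v)/2)
h=P([(148,197),(195,207),(165,303),(120,292)],5,310,165,98);print('handle',h.mean(0)); v=h[0]+h[1]-h[2]-h[3];print(np.arctan2(v[1],v[0]),np.linalg.norm(v)/2)
r=P([(118,294),(259,387)],4.5,155,130,71);print(r,r.mean(0));v=r[0]-r[1];print('ring',np.arctan2(v[1],v[0]),np.linalg.norm(v))
print('socket',P([(191,84)],4.5,155,130,85), 'disc',P([(190,342)],4.5,155,130,71))
```

```text
[[ 539.3  -86.9   32. ]
 [ 526.4 -124.3   32. ]
 [ 417.4  -83.9   32. ]
 [ 431.2  -47.3   32. ]] [478.575 -85.6    32.   ]
bar yaw -0.3530544233451906 115.68535992077815
handle [474.625 -84.425  98.   ]
-0.33598446847945684 44.43450236021558
[[537.  276.2  71. ]
 [486.8 204.2  71. ]] [511.9 240.2  71. ]
ring 0.9619370766831923 87.77266089164667
socket [[642.2 238.2  85. ]] disc [[511.  239.3  71. ]]
```

Call:
step_arm --moves '[[[0.0166,-0.056,0,0,0,0.008,1],[0.0166,-0.056,0,0,0,0.008,1],[0.0166,-0.056,0,0,0,0.008,1],[0.0166,-0.056,0,0,0,0.008,1],[0.0166,-0.056,0,0,0,0.008,1],[0.0166,-0.056,0,0,0,0.008,1],[0.0166,-0.056,0,0,0,0.008,1],[0.0166,-0.056,0,0,0,0.008,1],[0.0166,-0.056,0,0,0,0.008,1],[0.0166,-0.056,0,0,0,0.008,1],[0.0166,-0.056,0,0,0,0.008,1],[0.0166,-0.056,0,0,0,0.008,1]]]'

```text
time_s: 1.65
position: [477.2, -86.4, 214.6]
orientation: [3.141, 0.0, 2.796]
force: [0.7, 0.2, 0.2]
opening: 95.2
grip_force: 0.0
```

Call:
step_arm --moves '[[[0,0,0,0,0,0,1],[0,0,0,0,0,0,1]]]'

```text
time_s: 1.9
position: [476.8, -84.2, 214.2]
orientation: [3.141, -0.001, 2.795]
force: [-0.0, 0.3, -0.1]
opening: 95.2
grip_force: 0.0
```

Run:
```python
from h import *
d=snap('wrist','w1'); s=sense(); print(s['time_s'],s['position'],s['orientation'],d['position'],d['attitude'])
```

```text
1.95 [476.78059885 -83.62504197 214.31517413] [ 3.14127359e+00 -8.03989356e-04  2.79649084e+00] [412.82557474 -59.31949093 384.68861184] [-0.24842167 -0.00144908  1.22395746]
```

View pics/w1.png

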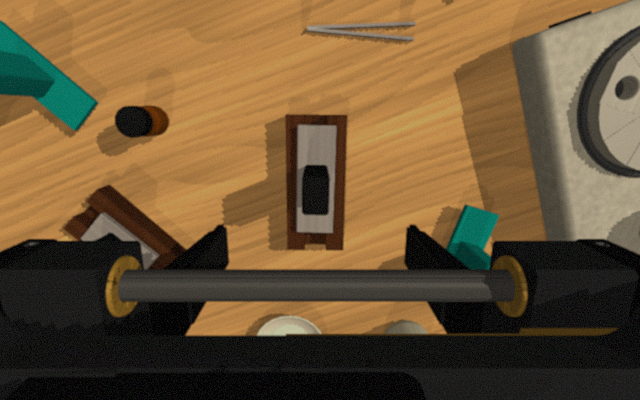

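The wrist view shows the wide bar upright in the image, with corners at (298,124), (336,124), (334,233) and (296,233). Both fingers are clear of the neighbours.

Run:
```python
from h import *
d=load('w1')
b=np.array([pt(d,u,v,32) for u,v in [(298,124),(336,124),(334,233),(296,233)]]);print(b,b.mean(0)); v=b[0]+b[1]-b[2]-b[3];print(np.arctan2(v[1],v[0]),np.linalg.norm(v)/2)
t=np.array([pt(d,u,v,98) for u,v in [(303,213),(327,213)]]);print(t)
print(pt(d,627,88,71))
```

```text
[[ 417.7  -80.2   32. ]
 [ 430.8  -43.8   32. ]
 [ 541.   -84.2   32. ]
 [ 526.8 -123.6   32. ]] [479.075 -82.95   32.   ]
2.7765901365831187 117.3828458506608
[[490.1 -99.1  98. ]
 [497.3 -79.2  98. ]]
[486.8 206.1  71. ]
```

Call:
step_arm --moves '[[[0.002,-0.001,-0.03,0,0,-0.008,1],[0,0,-0.035,0,0,0,1],[0,0,-0.035,0,0,0,1],[0,0,-0.035,0,0,0,1],[0,0,-0.022,0,0,0,1],[0,0,-0.015,0,0,0,1],[0,0,0,0,0,0,0.8],[0,0,0,0,0,0,0.5],[0,0,0,0,0,0,0.2],[0,0,0,0,0,0,0],[0,0,0,0,0,0,0],[0,0,0,0,0,0,0]]]' --force 30

```text
time_s: 3.45
position: [479.2, -85.5, 42.8]
orientation: [3.142, 0.0, 2.788]
force: [-0.3, -0.5, -0.6]
opening: 40.4
grip_force: 0.0
```

Call:
step_arm --moves '[[[0,0,0,0,0,0,0],[0,0,0,0,0,0,0]]]'

```text
time_s: 3.7
position: [479.1, -85.5, 42.7]
orientation: [-3.141, 0.0, 2.788]
force: [0.4, -0.4, -0.8]
opening: 23.9
grip_force: 30.0
```

Call:
step_arm --moves '[[[0,0,0.02,0,0,0,0],[0,0,0.05,0,0,0,0],[0,0,0.05,0,0,0,0],[0.0036,0.0362,0,0,0,0.146,0],[0.0036,0.0362,0,0,0,0.146,0],[0.0036,0.0362,0,0,0,0.146,0],[0.0036,0.0362,0,0,0,0.146,0],[0.0036,0.0362,0,0,0,0.146,0],[0.0036,0.0362,0,0,0,0.146,0],[0.0036,0.0362,0,0,0,0.146,0],[0.0036,0.0362,0,0,0,0.146,0],[0.0036,0.0362,0,0,0,0.146,0]]]'

```text
time_s: 5.2
position: [510.8, 241.3, 161.4]
orientation: [3.14, -0.002, -2.176]
force: [0.2, -0.1, -2.9]
opening: 24.1
grip_force: 30.0
```

Call:
step_arm --moves '[[[0,0,0,0,0,0,0],[0,0,0,0,0,0,0]]]'

```text
time_s: 5.45
position: [510.9, 239.9, 161.7]
orientation: [3.141, -0.002, -2.182]
force: [0.2, 0.1, -3.4]
opening: 23.8
grip_force: 30.0
```

Run:
```python
from h import *
d=snap('wrist','w2'); s=sense(); print(s['time_s'],s['position'],s['orientation'],s['opening'],s['joint_positions'])
```

```text
5.5 [511.05855203 239.57577443 161.8804013 ] [ 3.14096899e+00 -1.42380414e-03 -2.18265393e+00] 23.769428447556518 [ 3.43419698e-01 -2.42312893e-02  1.89455912e+00 -3.27296929e-04
  1.27278744e+00 -2.18621857e+00]
```

View pics/w2.png

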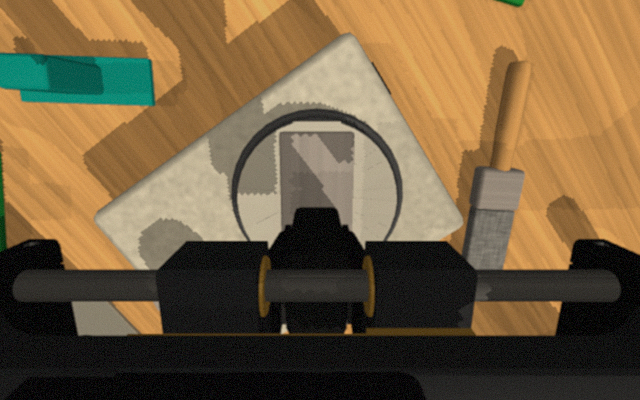

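The wrist view shows the bar over the ring with its near end at (280–354,132), covering the holes. The ring's rim runs from column 233 to 403, with its top at row 110.

Run:
```python
from h import *
d=load('w2'); a,b=pt(d,280,132,151),pt(d,354,132,151); print(a,b,(a+b)/2,np.linalg.norm(a-b))
for z in(66,71): print(pt(d,233,190,z),pt(d,403,190,z),pt(d,318,110,z))
# circle fit using dark rim top edge of disc (top0 image)
t=load('top0')
print([pt(t,155+u/4.5-.4,130+v/4.5-.4,71) for u,v in [(63,340),(318,340),(190,216),(190,466)]])
```

```text
[493.7 182.5 151. ] [461.8 204.8 151. ] [477.75 193.65 151.  ] 38.921716303369756
[561.9 196.5  66. ] [449.9 275.1  66. ] [470.2 184.7  66. ]
[560.2 196.3  71. ] [450.3 273.4  71. ] [470.2 184.7  71. ]
[array([514.2, 303. ,  71. ]), array([509.7, 175.1,  71. ]), array([576.4, 241. ,  71. ]), array([448.3, 237.6,  71. ])]
```

Call:
step_arm --moves '[[[0.001,0,-0.03,0,0,0.003,0],[0,0,-0.018,0,0,0,0],[0,0,-0.008,0,0,0,0],[0,0,-0.006,0,0,0,0],[0,0,-0.005,0,0,0,0],[0,0,-0.003,0,0,0,0],[0,0,0,0,0,0,0]]]'

```text
time_s: 6.38
position: [512.5, 240.4, 92.7]
orientation: [-3.142, 0.0, -2.178]
force: [1.0, 0.4, -2.4]
opening: 23.9
grip_force: 30.0
```

Call:
step_arm --moves '[[[0,0,-0.0015,0,0,0,0],[0,0,-0.001,0,0,0,0],[0,0,-0.0008,0,0,0,0],[0,0,0,0,0,0,0]]]'

```text
time_s: 6.88
position: [512.6, 240.4, 89.6]
orientation: [-3.141, 0.0, -2.178]
force: [-0.3, -0.1, -1.1]
opening: 23.7
grip_force: 30.0
```

Call:
step_arm --moves '[[[0,0,-0.0008,0,0,0,0],[0,0,-0.0005,0,0,0,0],[0,0,0,0,0,0,0],[0,0,0,0,0,0,0]]]'

```text
time_s: 7.38
position: [512.6, 240.4, 89.6]
orientation: [3.142, -0.0, -2.178]
force: [-3.2, -1.1, 5.7]
opening: 23.9
grip_force: 30.0
```

The bar is seated: contact force on the ring, with the bar underside at 71 mm. Now I turn the ring.

Call:
step_arm --moves '[[[0,0,0,0,0,0,0],[0,0,0,0,0,-0.09,0],[0,0,0,0,0,-0.09,0],[0,0,0,0,0,-0.09,0],[0,0,0,0,0,-0.09,0],[0,0,0,0,0,-0.09,0],[0,0,0,0,0,-0.09,0],[0,0,0,0,0,-0.09,0],[0,0,0,0,0,-0.09,0],[0,0,0,0,0,-0.09,0],[0,0,0,0,0,-0.09,0],[0,0,0,0,0,-0.05,0]]]'

```text
time_s: 8.88
position: [513.7, 239.8, 89.7]
orientation: [-3.14, 0.002, -3.13]
force: [-0.8, -4.0, 4.3]
opening: 23.9
grip_force: 30.0
```

Run:
```python
from h import *
s=sense(); print(s['position'],s['orientation'],s['force'],s['torque'])
```

```text
[513.72091465 239.80824635  89.67529487] [-3.14037428e+00  2.31088750e-03 -3.12959785e+00] [-0.7902934  -4.03201507  4.34008137] [-0.6205447   0.42345078  0.1427503 ]
```

Call:
step_arm --moves '[[[0,0,0,0,0,-0.04,0],[0,0,0,0,0,-0.04,0],[0,0,0,0,0,-0.04,0],[0,0,0,0,0,0,0]]]'

```text
time_s: 9.38
position: [513.8, 240.2, 89.7]
orientation: [3.142, 0.003, 3.035]
force: [-0.1, -2.8, 6.4]
opening: 23.7
grip_force: 30.0
```

Run:
```python
from h import *
s=sense(); print(s['position'],s['orientation'],s['force'],s['torque'])
```

```text
[513.75381957 240.19204499  89.65818458] [3.14152232e+00 2.53673048e-03 3.03545046e+00] [-0.11404963 -2.80590824  6.3689848 ] [-0.46556139  0.40328796  0.11487051]
```

Call:
step_arm --moves '[[[0,0,0,0,0,-0.03,0],[0,0,0,0,0,-0.03,0],[0,0,0,0,0,-0.02,0],[0,0,0,0,0,0,0]]]'

```text
time_s: 9.88
position: [513.4, 239.6, 89.6]
orientation: [-3.14, 0.002, 2.959]
force: [-2.0, -4.9, 7.6]
opening: 24.4
grip_force: 30.4
```

Run:
```python
from h import *
s=sense(); print(s['position'],s['orientation'],s['force'],s['torque'])
```

```text
[513.37288985 239.57799984  89.61647115] [-3.13960033e+00  2.12431399e-03  2.95862312e+00] [-2.02069784 -4.86780933  7.6426835 ] [-0.91416762  0.53495254  0.80508782]
```

Torque jumped to 0.8 N m at bar yaw −0.18, so the ring is at its stop. I'll ease off, release and lift.

Call:
step_arm --moves '[[[0,0,0,0,0,0.02,0],[0,0,0,0,0,0.01,0],[0,0,0,0,0,0,0.3],[0,0,0,0,0,0,0.6],[0,0,0,0,0,0,0.6],[0,0,0,0,0,0,0.6],[0,0,0,0,0,0,0.6],[0,0,0,0,0,0,0.6]]]'

```text
time_s: 10.88
position: [512.5, 240.4, 88.0]
orientation: [3.142, -0.0, 2.985]
force: [-0.0, -0.2, 0.6]
opening: 56.8
grip_force: 0.0
```

Call:
step_arm --moves '[[[0,0,0.02,0,0,0,0.6],[0,0,0.03,0,0,0,0.6],[0,0,0.04,0,0,0,0.6],[0,0,0.05,0,0,0,0.6],[-0.04,-0.04,0.02,0,0,0,0.6],[-0.05,-0.05,0,0,0,0,0.6],[-0.05,-0.05,0,0,0,0,0.6],[0,-0.05,0,0,0,0,0.6],[0,-0.05,0,0,0,0,0.6],[0,0,0,0,0,0,0.6],[0,0,0,0,0,0,0.6]]]'

```text
time_s: 12.25
position: [384.3, 12.1, 249.2]
orientation: [3.141, 0.002, 2.984]
force: [-0.4, 0.5, 0.6]
opening: 57.1
grip_force: 0.0
```

Run:
```python
from h import *
d=snap('top','t3'); a=d['image'][:,:,::-1]
cv2.imwrite('pics/cT3.png',cv2.resize(a[120:260,140:300],None,fx=4,fy=4,interpolation=cv2.INTER_CUBIC))
```

```text
(no output)
```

View pics/cT3.png

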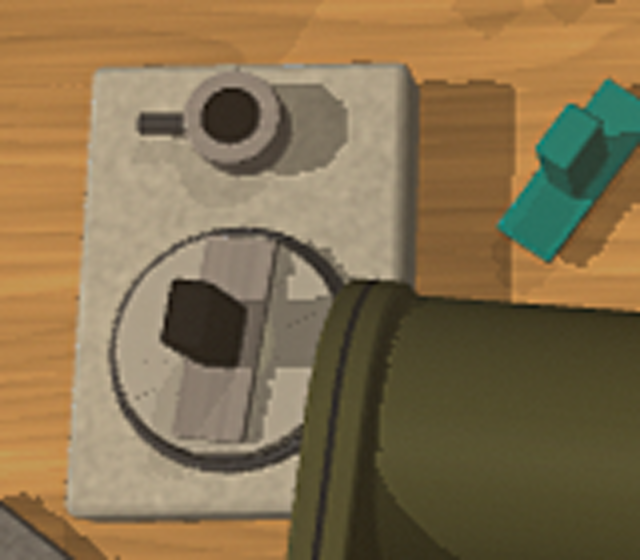

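The crop shows the spanner standing seated and upright in the ring: bar from about (240,240) to (215,440), handle at (205,325). It points toward the pillar socket at (235,118), and the arm is clear.

```bash
python3 -c "
from station import bot
print(bot.close_job())"
```

```text
the job is handed in; nothing more can be done
None
```

I seated the wide spanner in the ring, turned the ring clockwise to its stop, left the spanner standing there released and handed the job in at about 12 s; the narrow spanner was never touched, and no verdict was returned.

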